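# Bring the round contact under the test needle

## Task

Two contact carriers lie on the table. Slide the one with the round brass contact flat across the table, without lifting it, until the round contact lies under the point of the stand's test needle, as near centred as you can, and let go. Do not bump the needle stand, and leave the other carrier where it is.

Things in the scene. Friction and masses are not known exactly. Their poses are not given: they have to be found in the camera images.
- disc_carrier: Loose brown board 164x56x8 mm, 0.3 kg, with a round brass contact (30 mm across, top at z 10). Origin: underside, below the contact's middle; x runs along the board from fin to contact, z up. Board spans x -136..28, y -28..28. Upright grip fin centred at x -115: 40 long (x), 10 thick (y), top at z 50; its foot (50x34) reaches z 15. Starts left or right of the stand, x roughly away from the robot.
- bar_carrier: The other carrier, to be left alone: same board, fin, origin and axes as disc_carrier, but with three narrow parallel brass bars (6x36 mm each) across it in place of the round contact. Starts on the opposite side of the stand.
- needle_stand: Fixed test-needle stand. Origin: on the table exactly below the needle's point, which hangs at z 24 mm over bare table (the board fits under it, the fin does not). Needle holder 16 mm across from z 52 to 124. x points from needle to column, roughly away from the robot (within 0.25 rad). Base 56 (x) x 80 (y) x 12 mm centred at x +90; column 14 thick, 147 high; thin arm to the needle at z 115.

How it is judged:
At the end, for the whole second after the job is handed in: The middle of the round contact lies within 12 mm (horizontally) of the point below the needle, its carrier flat on the table, at rest and released; the carrier with the bars is within 20 mm of where it started (horizontal distance between disc_carrier and needle_stand below 0.012 m and height (world z) of disc_carrier below 0.005 m and angle between disc_carrier's own z axis and vertical below 0.08 rad and linear speed of disc_carrier below 0.01 m/s and distance of bar_carrier from where it was at the start of the episode below 0.02 m); the robot touches nothing.
It fails at once if the needle stand is bumped (more than 3 N) (contact force between needle_stand and anything else above 3 N).
It fails at once if the carrier is lifted more than 12 mm off the table instead of slid (height (world z) of disc_carrier above 0.012 m).
It fails at once if the carrier with the bars is moved by more than 20 mm (distance of bar_carrier from where it was at the start of the episode above 0.02 m).
It also fails if it takes over 38 s, if anything falls off the work surface, if the arm or the gripper's body presses on something with over 40 N, if the wrist force passes 120 N, or if a joint passes its speed limit or range.

## Robot

A 6-joint arm with a two-finger parallel gripper is mounted at the origin on a cart in front of the work surface, level with it; the furniture and walls round the work are solid. World frame = base frame: x ahead of the robot, y to its left, z up, the work surface at z = 0. Lengths are in m, angles in rad, forces in N, time in s.
With the tool pointing down it reaches from about 0.25 to 0.725 m from the base axis. Payload 9.7 kg.
Tool frame: the origin (TCP) lies midway between the tips of the shut fingers; the grasp point (between the pads) lies 19 mm behind it (manip.tcp_to_grasp is the distance from the TCP to the grasp point, in m); z points along the fingers, y is the direction in which the jaws open and shut (so a half turn about z gives the same grasp; the last joint's range is limited). The gripper opens to 85 mm and grips with 20 to 120 N. Pads are 22 mm wide; open, the fingers measure 114 mm over their backs; the gripper's body (76 mm by 85 mm) begins 54 mm behind the grasp point. The pads swing forward as they close: fully open they stand 13 mm farther back than shut.
Start: joints at [-1.25, 0.087, 0.176, 1.66, 0, 1.571], TCP at [0.173, -0.522, 0.231] pointing down, gripper open.
Joint ranges: [-3.13, 3.13], [-0.85, 1.81], [-1.15, 1.24], [-2.2, 2.28], [-1.44, 1.52], [-3.14, 3.14]. Speed limits (rad/s): [2.22, 2.22, 2.57, 3.14, 3.14, 3.14].

## Interface

Orientations are given as a rotation vector (axis times angle).
In Python, from plant import get_state, vision, hand_in, manip gives the robot as it stands.
- The arm moves only by the tool jog_arm, never from a script. Its argument "plan" is a list that holds one entry, the list of rows, each a list of 6 numbers: the shift along the tool's x, y, z in mm, then the turn, a rotation vector about the tool's x, y, z in degrees. In form: [[[x, y, z, ax, ay, az], ...]]. A call has 1 to 8 rows; each row is the pose to reach, as a shift and turn from the pose measured when the call began, along the tool's axes at that moment; what a row does not reach only later rows make up. A row lasts 1/10 s, in which the tool goes at most 50 mm and 8.59 degrees, less where a joint would pass 70% of its speed; a pose out of reach is approached as far as the arm can. A call with a gripper value outside its range is refused whole. "jaw" is the opening, from -1 (shut) to 1 (fully open), set as the call begins (left out, the last holds). The fingers move at their own pace and stop on an object; "grip_force" is the grip in N (left out, the last holds). Time passes only in rows, so rows that repeat a pose let the fingers close. It gives the time, the measured TCP pose, the force and the opening at its end, in the units of the state.
- get_state(): the state, without advancing time (a new reading comes with each control period).
- vision.snapshot(name): name is "side" or "top" or "wrist"; returns the picture (420x560x3 uint8, blue, green, red); there is no depth.
- vision.camera_info(name): a dict with "vertical_fov" (degrees; the focal length in pixels is half the picture's height over the tangent of half this angle, whatever the lens; pixels are square), "cx", "cy" (the principal point, pixels), "position" and "attitude" of the camera in the world. Camera axes: x right, y down, z forward; pixel columns grow to the right and rows downward; lengths in m; the calibration is good to about 2 mm. A picture is of the moment at which its call begins: read the wrist's pose just before it. camera_info takes no time and is no camera call; for the wrist camera it gives the pose at the moment of the call.
- hand_in(): hands the job in, once; it reports no verdict.
Trained networks look in the newest picture that a camera, given by its name, has taken for a name from the list of things; names that differ only in an ending like _2 or _b are one class to them, and where a whole thing is asked for, a point or a joint stands for the part that bears it (a point fixed in the world has none). Each returns a list of dicts, best first, with "p" (0 to 1); they miss things now and then, are a little off and sometimes report something else, mostly with a low value. They report only what shows in the picture. A call takes as long as a camera call.
- vision.cut_out(camera, query): "region" (420x560 bool, what is visible of it) and "box" ([left, top, right, bottom] in pixels, round what is visible of it).
- vision.spot_point(camera, query): "centre" ([column, row] in pixels: a listed point, or the origin of a listed thing).
The state is a dict: "clock": time; "joint_pos": joint angles; "joint_vel": joint speeds; "joint_torque": joint torques, N m; "tcp_pos": TCP position; "ee_rot": TCP orientation; "force": force on the tool from outside, world axes, zero at the start; "torque": the same for the moment, N m; "width": finger opening in m.
Only numpy, scipy, OpenCV 4.12 (cv2) and the standard library are available. Lean on these libraries where they do the work, as an engineer would, in place of code of your own. Each camera call takes 0.05 s, during which the arm holds its last target.

## Working session

There is one attempt and no reset: what is moved stays moved. The work goes in short steps, Python scripts to look and compute and a tool call to move; the robot and the scene stay as the last step left them, time stands still between calls to the robot, and variables do not carry over. Pictures are saved under pics/ and viewed, and the job is handed in when it is done.

Besides the shell and the picture viewer there is one more tool, called as a command line: name --argument value ..., lists and objects as JSON in quotes. jog_arm: Moves the arm, as the interface text tells. Its arguments: {"type":"object","properties":{"plan":{"type":"array","items":{"type":"array","items":{"type":"array","items":{"type":"number"}}}},"jaw":{"type":"number"},"grip_force":{"type":"number"}},"required":["plan"]}

```bash
mkdir -p pics; ls; python3 - <<'E'
from plant import get_state, vision, manip
import cv2
s=get_state();print({k:s[k] for k in('clock','tcp_pos','ee_rot','width')})
for n in('side','top'):
    im=vision.snapshot(n);cv2.imwrite(f'pics/{n}0.png',im);print(n,vision.camera_info(n))
    for q in('disc_carrier','bar_carrier','needle_stand'):
        print(q,[(r['p'],r['centre']) for r in vision.spot_point(n,q)][:2])
        print(q,[(r['p'],r['box']) for r in vision.cut_out(n,q)][:2])
E
```

```text
pics
{'clock': 0.0, 'tcp_pos': array([ 0.17335976, -0.52170641,  0.23056814]), 'ee_rot': array([-3.09990767e+00, -5.01603383e-01,  3.45572753e-04]), 'width': 0.08546718288240794}
side {'vertical_fov': 57.52182689745385, 'cx': 278.9556047574223, 'cy': 206.64965420373795, 'position': array([ 0.32925864, -0.75960434,  0.40919775]), 'attitude': array([-1.98651489,  0.30385033, -0.23088315])}
disc_carrier [(0.93, [261.0, 184.5])]
disc_carrier [(0.77, [211.9, 176.1, 273.3, 194.0])]
bar_carrier [(0.87, [316.4, 264.3])]
bar_carrier [(0.79, [244.8, 255.2, 331.7, 294.3])]
needle_stand []
needle_stand []
top {'vertical_fov': 48.1001393902766, 'cx': 281.54166058023134, 'cy': 211.90710688447996, 'position': array([ 0.46682135, -0.00576107,  1.12397347]), 'attitude': array([-2.1843186 ,  2.13796287, -0.1021122 ])}
disc_carrier [(0.55, [198.6, 199.0])]
disc_carrier [(0.69, [185.1, 187.4, 206.0, 256.1])]
bar_carrier [(0.89, [371.6, 212.3])]
bar_carrier [(0.58, [355.8, 197.3, 392.3, 271.9])]
needle_stand [(0.86, [298.0, 213.1])]
needle_stand [(0.71, [280.5, 156.5, 315.8, 207.7])]
```

View pics/top0.png

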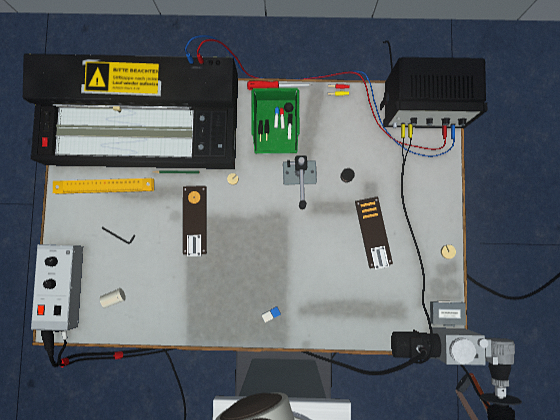

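View pics/side0.png

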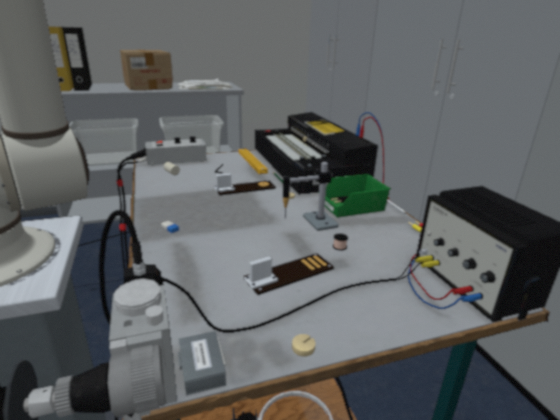

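The top picture shows the disc carrier on the left, with its contact near (194,197) and fin near (194,245). The bar carrier is on the right around (370,232), and the needle holder's lower end is near (302,206). The side picture shows the needle point near (286,218). Next I'll turn these into positions.

```bash
cat > h.py <<'E'
import numpy as np, cv2
from scipy.spatial.transform import Rotation as R
from plant import get_state, vision, manip
def ray(ci,px):
    f=210/np.tan(np.radians(ci['vertical_fov']/2))
    d=R.from_rotvec(ci['attitude']).apply([(px[0]-ci['cx'])/f,(px[1]-ci['cy'])/f,1.])
    return np.array(ci['position']),d
def onz(ci,px,z):
    o,d=ray(ci,px);return o+d*(z-o[2])/d[2]
def proj(ci,P):
    f=210/np.tan(np.radians(ci['vertical_fov']/2))
    c=R.from_rotvec(ci['attitude']).inv().apply(np.atleast_2d(P)-ci['position'])
    return np.c_[c[:,0]/c[:,2]*f+ci['cx'],c[:,1]/c[:,2]*f+ci['cy']]
E
python3 - <<'E'
from h import *
t=vision.camera_info('top');s=vision.camera_info('side')
print('contact',onz(t,(194,197),.01),'fin top',onz(t,(194,245),.05),onz(t,(198.6,199),0))
print('side contact',onz(s,(261,184.5),.01))
print('needle top z24', [onz(t,(298,213.1),z).round(4) for z in(0,.024)],'side',onz(s,(286,218),.024))
print('holder bottom',onz(t,(302,206),.052))
im=cv2.imread('pics/top0.png')
a=cv2.resize(im[140:280,170:410],None,fx=3.3,fy=3.3,interpolation=cv2.INTER_CUBIC);cv2.imwrite('pics/topz.png',a)
im=cv2.imread('pics/side0.png')
a=cv2.resize(im[150:300,200:360],None,fx=4,fy=4,interpolation=cv2.INTER_CUBIC);cv2.imwrite('pics/sidez.png',a)
E
```

```text
contact [0.61691293 0.21899396 0.01      ] fin top [0.501024   0.20630298 0.05      ] [0.6136203  0.20968361 0.        ]
side contact [0.6100621 0.2167403 0.01     ]
needle top z24 [array([ 0.5844, -0.0308,  0.    ]), array([ 0.5819, -0.0302,  0.024 ])] side [ 0.59821987 -0.03089524  0.024     ]
holder bottom [ 0.59553848 -0.03846681  0.052     ]
```

View pics/topz.png

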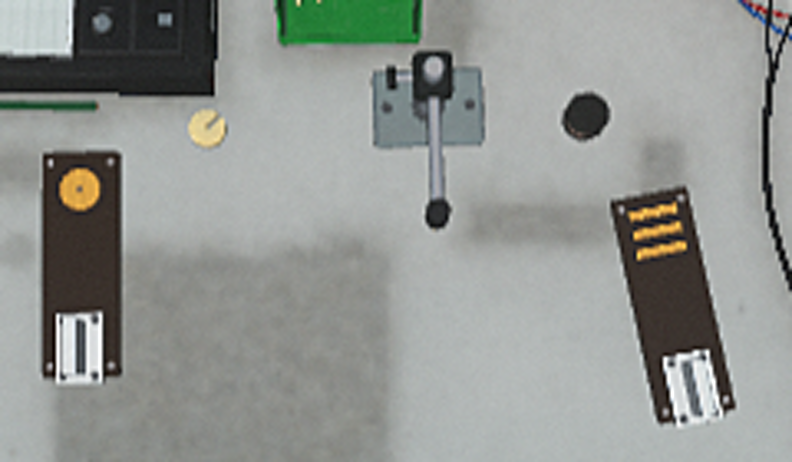

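View pics/sidez.png

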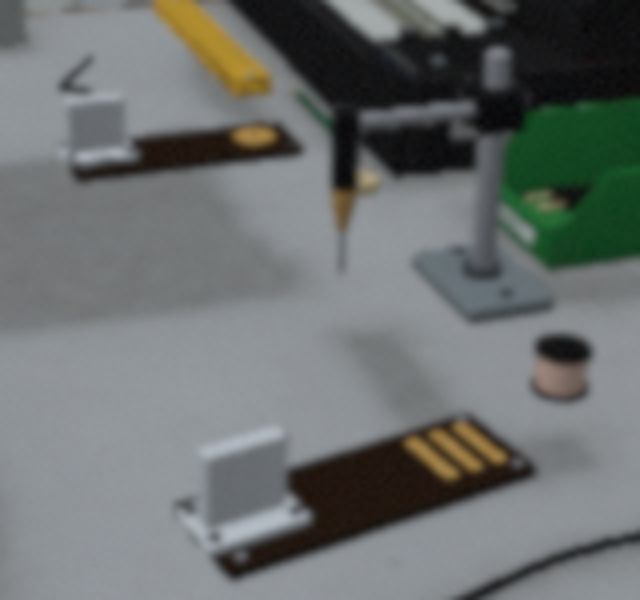

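```bash
cat >> h.py <<'E'
def tool(P):
    s=get_state(); return R.from_rotvec(s['ee_rot']).inv().apply(np.array(P)-s['tcp_pos'])*1000
def yaw():
    x=R.from_rotvec(get_state()['ee_rot']).as_matrix()[:,0]; return np.arctan2(x[1],x[0])
E
python3 - <<'E'
from h import *
t=vision.camera_info('top')
c=lambda u,v,z:onz(t,(170+(u-1)/3.3,140+(v-1)/3.3),z).round(4)[:2]
FL,FR,BL,BR=[c(*p,.008) for p in((42,152),(120,152),(42,377),(121,376))]
print(FL,FR,BL,BR,'yaws',[np.arctan2(*(a-b)[::-1]).round(3) for a,b in((FL,BL),(FR,BR))])
print('contact',c(79,189,.01),'fin',c(80,347,.05),'yaw from those',)
print('from corners contact', ((FL+FR)/2*136+(BL+BR)/2*28)/164)
print('holder top',c(437,212,.124),'disc by base',c(207,128,.003),'spool',c(587,115,.03))
print('base corners',[c(*p,.012) for p in((374,70),(483,70),(374,147),(484,145))])
print('yaw tool',yaw(),manip.tcp_to_grasp)
print(tool([.503,.207,.2]))
E
```

```text
[0.6439 0.2484] [0.645  0.1915] [0.4807 0.2412] [0.4826 0.1844] yaws [np.float64(0.044), np.float64(0.044)]
contact [0.617  0.2199] fin [0.5014 0.2065] yaw from those
from corners contact [0.61665488 0.21872927]
holder top [ 0.5913 -0.0365] disc by base [0.6649 0.1293] spool [ 0.675  -0.1451]
base corners [array([0.7086, 0.0078]), array([ 0.7101, -0.0715]), array([0.6518, 0.0066]), array([ 0.6549, -0.0731])]
yaw tool 0.3207953807289968 0.0187
[ 542.61042224 -587.83460804   31.28841119]
```

```bash
python3 - <<'E'
from h import *
print(tool([.502,.2137,.2]))
E
```

```text
[ 543.77409114 -594.50812846   31.28837173]
```

jog_arm --plan '[[[33,-36,0,0,0,2],[66,-72,0,0,0,4],[99,-108,0,0,0,6],[132,-144,0,0,0,8],[165,-180,0,0,0,10],[198,-216,0,0,0,12],[231,-252,0,0,0,14],[264,-289,0,0,0,15.9]]]' --jaw 1 --grip_force 40

```text
clock: 1.5
tcp_pos: [0.3331, -0.1627, 0.2316]
ee_rot: [3.14, 0.065, 0.002]
force: [1.5, -0.6, 0.5]
width: 0.0855
```

```bash
python3 - <<'E'
from h import *
s=get_state();print(s['tcp_pos'],s['joint_pos'],s['clock'],tool([.502,.2137,.2]),yaw())
E
```

```text
[ 0.33310932 -0.16268923  0.231559  ] [-4.54291653e-01 -3.37850080e-01 -2.04989784e-01  1.70245599e+00
 -3.85880459e-05  2.64606399e+00] 1.5 [ 184.23112503 -369.12576139   31.52696374] 0.04123729845402501
```

jog_arm --plan '[[[23,-46,0,0,0,-8.5],[46,-92,0,0,0,-17],[69,-138,0,0,0,-25.5],[92,-184,0,0,0,-34],[115,-230,0,0,0,-42.5],[138,-276,0,0,0,-51],[161,-322,0,0,0,-59.5],[184,-369,0,0,0,-68]]]'

```text
clock: 2.3
tcp_pos: [0.4965, 0.203, 0.2316]
ee_rot: [2.561, 1.818, 0.002]
force: [0.5, 0.0, -0.0]
width: 0.085
```

jog_arm --plan '[[[0,0,0,0,0,-8.5],[0,0,0,0,0,-17],[0,0,0,0,0,-25.5],[0,0,0,0,0,-34],[0,0,0,0,0,-42.5],[0,0,0,0,0,-51],[0,0,0,0,0,-59.5],[0,0,0,0,0,-68]]]'

```text
clock: 3.1
tcp_pos: [0.4965, 0.203, 0.2317]
ee_rot: [1.097, 2.942, 0.0]
force: [-0.0, -0.2, 0.5]
width: 0.0852
```

```bash
python3 - <<'E'
from h import *
s=get_state();print(s['tcp_pos'],s['joint_pos'],s['clock'],tool([.502,.2137,.2]),yaw(),np.degrees(.044+np.pi-yaw()))
E
```

```text
[0.49650801 0.20303077 0.23165791] [ 3.88734312e-01  5.27506293e-02  1.40528356e-01  1.65711274e+00
 -1.06196452e-03  1.10266325e+00] 3.1 [ 2.88637248 11.63382875 31.66291668] 2.4276622768024314 43.42621175467609
```

jog_arm --plan '[[[1,4,10,0,0,-8.5],[2,8,20,0,0,-17],[3,12,32,0,0,-25.5],[3,12,32,0,0,-34],[3,12,32,0,0,-43.4],[3,12,32,0,0,-43.4],[3,12,32,0,0,-43.4]]]'

```text
clock: 3.8
tcp_pos: [0.5022, 0.214, 0.1997]
ee_rot: [-0.063, 3.139, -0.001]
force: [0.2, -0.6, 0.4]
width: 0.0853
```

```bash
python3 - <<'E'
from h import *
s=get_state();ci=vision.camera_info('wrist');im=vision.snapshot('wrist');cv2.imwrite('pics/w1.png',im)
print(s['tcp_pos'],yaw(),ci)
b=.044;C=np.array([.6167,.2187]);T=lambda x,y,z:[*(C+[np.cos(b)*x-np.sin(b)*y,np.sin(b)*x+np.cos(b)*y]),z]
P=[T(0,0,.01),T(28,28,8),T(-115e-3,0,.05)]
P=[T(0,0,.01),T(-.115,0,.05),T(-.136,.028,.008),T(-.136,-.028,.008),T(-.095,.005,.05),T(-.135,-.005,.05)]
print(proj(ci,P).round(0).tolist())
E
```

```text
[0.50217115 0.21403317 0.19972708] -3.1019122155211405 {'vertical_fov': 66.4662234542714, 'cx': 280.4655244313606, 'cy': 209.1657885035426, 'position': array([0.43417117, 0.21068523, 0.3420597 ]), 'attitude': array([2.03582637, 2.11820098, 0.28854671])}
[[282.0, 284.0], [281.0, 195.0], [308.0, 166.0], [254.0, 166.0], [287.0, 215.0], [276.0, 174.0]]
```

View pics/w1.png

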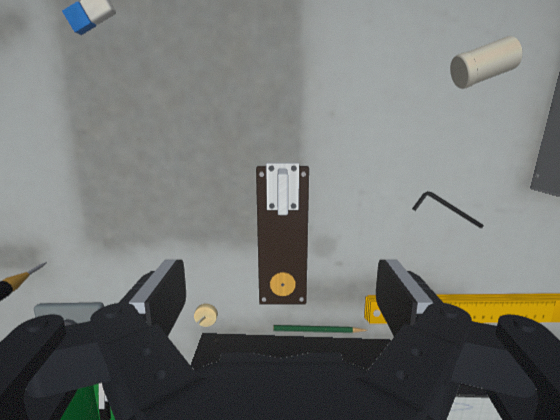

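The wrist view agrees with my estimate: contact at (282,284) against a predicted (282,284), fin near (283,190). The needle tip shows at (46,263).

```bash
python3 - <<'E'
from h import *
ci=vision.camera_info('wrist')
print('needle',onz(ci,(46,263),.024)); 
print('contact',onz(ci,(282.5,284),.01),'rear',onz(ci,(257,165),.008),onz(ci,(309,165),.008))
print('fin top ends',onz(ci,(283,168),.05),onz(ci,(283,214),.05), tool([.502,.2137,.020]))
E
```

```text
needle [ 0.59346463 -0.03755377  0.024     ]
contact [0.61611688 0.21964964 0.01      ] rear [0.48063597 0.18751811 0.008     ] [0.47850226 0.24166519 0.008     ]
fin top ends [0.47659927 0.21421795 0.05      ] [0.52037052 0.2160267  0.05      ] [  0.51560358  -0.24198576 179.79504657]
```

jog_arm --plan '[[[0,0,40,0,0,0],[0,0,80,0,0,0],[0,0,115,0,0,0],[0,0,145,0,0,0],[0,0,165,0,0,0],[0,0,179,0,0,0],[0,0,179,0,0,0]]]'

```text
clock: 4.55
tcp_pos: [0.5016, 0.2136, 0.0191]
ee_rot: [0.06, -3.14, 0.002]
force: [0.1, 0.8, -0.8]
width: 0.0853
```

jog_arm --plan '[[[0,0,0,0,0,0],[0,0,0,0,0,0],[0,0,0,0,0,0],[0,0,0,0,0,0],[0,0,0,0,0,0],[0,0,0,0,0,0],[0,0,0,0,0,0],[0,0,0,0,0,0]]]' --jaw -1 --grip_force 40

```text
clock: 5.35
tcp_pos: [0.5019, 0.2138, 0.0197]
ee_rot: [-0.06, 3.141, -0.001]
force: [-0.2, 0.3, 5.6]
width: 0.0093
```

```bash
python3 - <<'E'
from h import *
s=get_state();print(s['tcp_pos'],s['width'],s['force'],yaw(),s['clock'])
ci=vision.camera_info('wrist');im=vision.snapshot('wrist');cv2.imwrite('pics/w2.png',im)
print(vision.spot_point('wrist','disc_carrier'))
E
```

```text
[0.50189122 0.21380883 0.01966667] 0.009253978876237938 [-0.15584744  0.27900752  5.6154498 ] -3.1035530886169904 5.35
[]
```

View pics/w2.png

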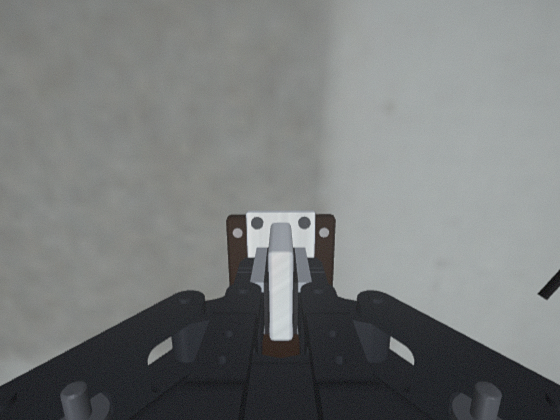

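Gripped: the width is 9.3 mm and the fin sits between the pads. I'll back off about 45 mm, then slide sideways.

jog_arm --plan '[[[8,0,0,0,0,0],[22,0,0,0,0,0],[38,0,0,0,0,0],[50,-5,0,0,0,0],[55,-18,0,0,0,0],[55,-36,0,0,0,0],[55,-54,0,0,0,0],[55,-70,0,0,0,0]]]'

```text
clock: 6.25
tcp_pos: [0.4493, 0.1407, 0.0197]
ee_rot: [-0.06, 3.141, -0.001]
force: [0.6, 2.4, 1.5]
width: 0.0096
```

jog_arm --plan '[[[0,-15,0,0,0,0],[0,-35,0,0,0,0],[0,-55,0,0,0,0],[0,-75,0,0,0,0],[0,-95,0,0,0,0],[0,-115,0,0,0,0],[0,-130,0,0,0,0],[0,-140,0,0,0,0]]]'

```text
clock: 7.05
tcp_pos: [0.4542, -0.0004, 0.0196]
ee_rot: [0.059, -3.141, 0.0]
force: [0.9, 2.7, 1.6]
width: 0.0094
```

```bash
python3 - <<'E'
from h import *
s=get_state();print(s['tcp_pos'],s['width'],s['force'],yaw(),s['clock'])
for n in('side','top'):
    im=vision.snapshot(n);cv2.imwrite(f'pics/{n}1.png',im)
im=cv2.imread('pics/top1.png');cv2.imwrite('pics/top1z.png',cv2.resize(im[140:290,200:400],None,fx=4,fy=4,interpolation=cv2.INTER_CUBIC))
im=cv2.imread('pics/side1.png');cv2.imwrite('pics/side1z.png',cv2.resize(im[150:300,200:360],None,fx=4,fy=4,interpolation=cv2.INTER_CUBIC))
E
```

```text
[ 4.54191028e-01 -4.32839733e-04  1.96372697e-02] 0.009440901841014976 [0.94361428 2.73261786 1.55886227] -3.104284029604799 7.05
```

View pics/top1z.png

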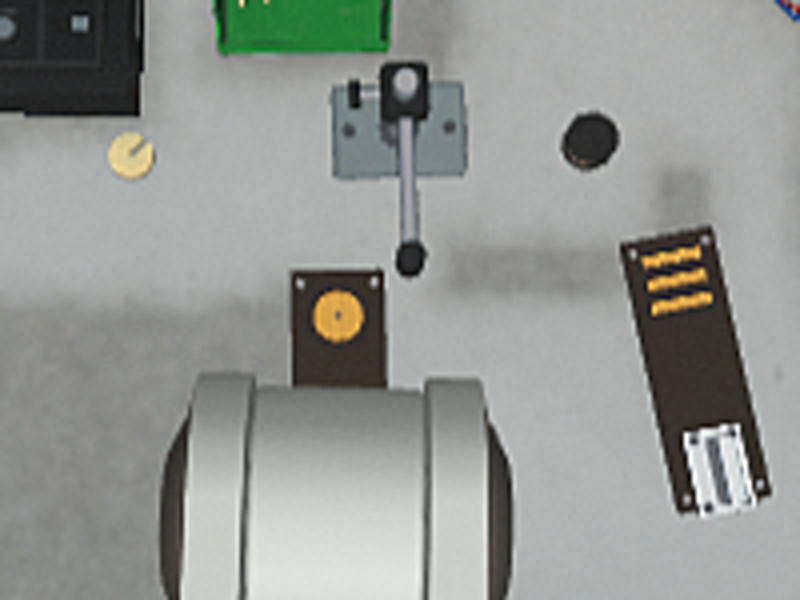

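View pics/side1z.png

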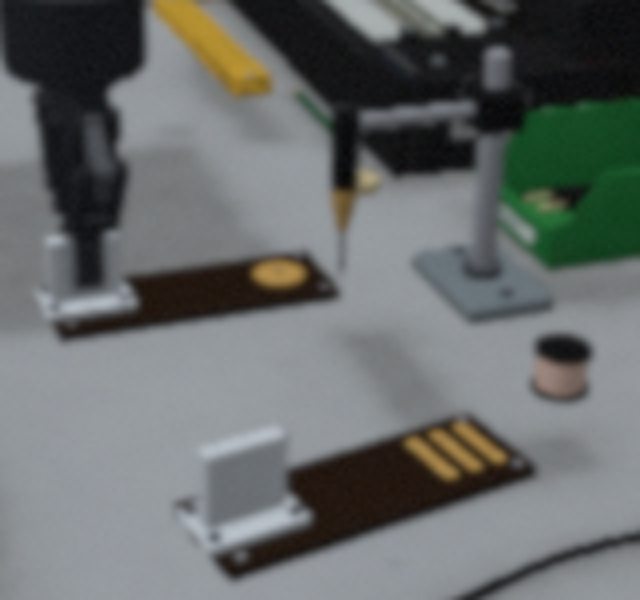

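Top picture: the contact is at about (284.4,218.9), in front of the needle holder and to its left. Side picture: the contact is at about (269.6,217.9) and the needle tip at (285.4,217.9). The bar carrier hasn't moved.

```bash
python3 - <<'E'
from h import *
t=vision.camera_info('top');s=vision.camera_info('side')
print('contact top',onz(t,(200+337/4,140+315/4),.01),'side',onz(s,(200+278/4,150+271/4),.01))
print('needle side',onz(s,(200+341/4,150+271/4),.024),'holder top',onz(t,(200+410/4,140+256/4),.124))
print(proj(s,[[.592,-.036,.024],[.592,-.036,.052],[.592,-.036,.124]]),'pred; side crop tip',200+341/4,150+271/4)
E
```

```text
contact top [0.56919057 0.00188742 0.01      ] side [0.57102821 0.00710587 0.01      ]
needle side [ 0.59699679 -0.02924059  0.024     ] holder top [ 0.59122486 -0.03726447  0.124     ]
[[284.14044774 219.30251813]
 [284.5392985  208.01326248]
 [285.61730493 177.5008716 ]] pred; side crop tip 285.25 217.75
```

jog_arm --plan '[[[0,-10,0,0,0,0],[0,-22,0,0,0,0],[0,-33,0,0,0,0],[-4,-38.5,0,0,0,0],[-11,-38.5,0,0,0,0],[-18,-38.5,0,0,0,0],[-22,-38.5,0,0,0,0],[-22,-38.5,0,0,0,0]]]'

```text
clock: 7.95
tcp_pos: [0.4786, -0.0382, 0.0197]
ee_rot: [-0.057, 3.141, -0.003]
force: [1.5, -0.5, 0.9]
width: 0.0096
```

```bash
python3 - <<'E'
from h import *
s=get_state();print(s['tcp_pos'],s['width'],s['force'],yaw(),s['clock'])
for n in('side','top'):
    im=vision.snapshot(n);cv2.imwrite(f'pics/{n}2.png',im)
im=cv2.imread('pics/top2.png');cv2.imwrite('pics/top2z.png',cv2.resize(im[150:260,240:360],None,fx=5,fy=5,interpolation=cv2.INTER_CUBIC))
im=cv2.imread('pics/side2.png');cv2.imwrite('pics/side2z.png',cv2.resize(im[160:260,220:340],None,fx=6,fy=6,interpolation=cv2.INTER_CUBIC))
E
```

```text
[ 0.47864183 -0.03815265  0.01965239] 0.009553684762552188 [ 1.51003876 -0.46491422  0.86679197] -3.1050516707370766 7.95
```

View pics/top2z.png

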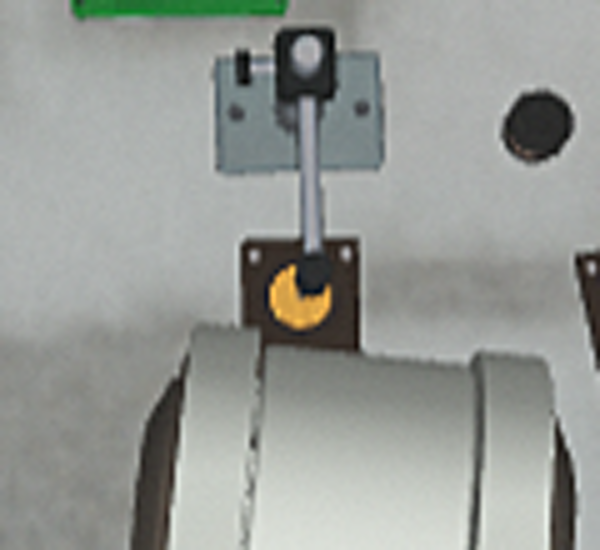

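View pics/side2z.png

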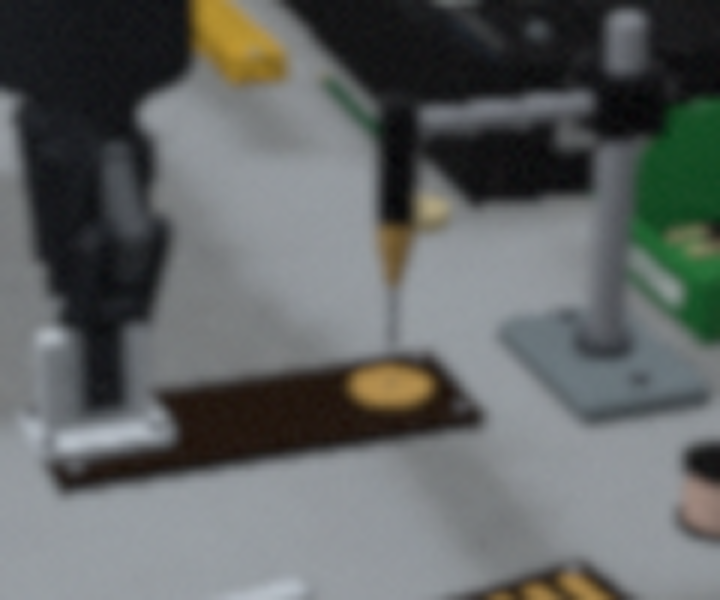

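Top crop: the contact centre is at about (300,297), partly hidden by the holder end at (312,273). Side crop: the contact centre is at about (391,387) and the tip at (393,352). I'll compare this with the offset expected at perfect alignment.

```bash
python3 - <<'E'
from h import *
t=vision.camera_info('top');s=vision.camera_info('side')
ct=onz(t,(240+(300-2)/5,150+(297-2)/5),.01);cs=onz(s,(220+(391-2.5)/6,160+(387-2.5)/6),.01)
print('contact top',ct,'side',cs)
print('needle: side',onz(s,(220+(393-2.5)/6,160+(352-2.5)/6),.024),'holder top cap',onz(t,(240+310/5,150+270/5),.124))
print('base corners',[onz(t,(240+(u-2)/5,150+(v-2)/5),.012)[:2].round(4) for u,v in((216,57),(381,52),(218,172),(384,167))])
c=np.array([.5935,-.0345])
for z in(.024,.052,.124):print(proj(t,[[*c,z]]),proj(s,[[*c,z]]))
print('side px sep aligned',np.diff(proj(s,[[*c,.024],[*c,.01]]),axis=0),'seen',(391-393)/6,(387-352)/6)
im=cv2.imread('pics/side2.png');hsv=cv2.cvtColor(im,cv2.COLOR_BGR2HSV)
m=cv2.inRange(hsv,(8,90,80),(30,255,255));n,l,st,ce=cv2.connectedComponentsWithStats(m)
print([(st[i].tolist(),ce[i].round(1).tolist()) for i in range(1,n) if 255<ce[i][0]<310 and 190<ce[i][1]<240])
im=cv2.imread('pics/top2.png');hsv=cv2.cvtColor(im,cv2.COLOR_BGR2HSV)
m=cv2.inRange(hsv,(8,90,80),(30,255,255));n,l,st,ce=cv2.connectedComponentsWithStats(m)
for i in range(1,n):
    if 285<ce[i][0]<315 and 195<ce[i][1]<225: 
        cn=cv2.findContours((l==i).astype('u1')*255,0,1)[0][0]; print(st[i],cv2.minEnclosingCircle(cn))
E
```

```text
contact top [ 0.59326946 -0.03416138  0.01      ] side [ 0.59497112 -0.03299753  0.01      ]
needle: side [ 0.59579518 -0.0315445   0.024     ] holder top cap [ 0.59120272 -0.03619509  0.124     ]
base corners [array([0.7083, 0.0083]), array([ 0.7123, -0.0709]), array([0.6524, 0.0062]), array([ 0.6564, -0.0731])]
[[299.90967405 208.23746489]] [[284.55229701 218.93510368]]
[[300.25395099 206.84704614]] [[284.95600522 207.66379064]]
[[301.22661934 202.91876585]] [[286.0470283  177.20302185]]
side px sep aligned [[-0.19776995  5.52162896]] seen -0.3333333333333333 5.833333333333333
[([284, 198, 5, 8, 23], [285.4, 200.4]), ([278, 220, 14, 8, 93], [284.4, 223.8])]
[294 203  13  13  99] ((299.5722961425781, 208.96987915039062), 6.500565052032471)
```

Both views put the contact within 2–3 mm of the needle. They agree on a small shift of about 1.7 mm toward -y. I'll do that, then release and retreat upward.

jog_arm --plan '[[[0,-1.8,0,0,0,0],[0,-1.8,0,0,0,0],[0,-1.8,0,0,0,0]]]'

```text
clock: 8.35
tcp_pos: [0.4783, -0.0399, 0.0197]
ee_rot: [-0.058, 3.141, -0.002]
force: [0.2, 0.6, 0.9]
width: 0.0089
```

jog_arm --plan '[[[0,0,0,0,0,0],[0,0,0,0,0,0],[0,0,0,0,0,0],[0,0,0,0,0,0],[0,0,0,0,0,0],[0,0,0,0,0,0],[0,0,0,0,0,0],[0,0,0,0,0,0]]]' --jaw 1

```text
clock: 9.15
tcp_pos: [0.4782, -0.0399, 0.0196]
ee_rot: [-0.058, 3.141, -0.002]
force: [-0.1, -0.8, 0.7]
width: 0.0853
```

jog_arm --plan '[[[0,0,-8,0,0,0],[2,0,-25,0,0,0],[5,0,-50,0,0,0],[15,0,-80,0,0,0],[40,0,-110,0,0,0],[70,0,-140,0,0,0],[100,0,-160,0,0,0],[110,0,-165,0,0,0]]]'

```text
clock: 9.95
tcp_pos: [0.3672, -0.0437, 0.1878]
ee_rot: [-0.057, 3.136, -0.003]
force: [1.3, -0.3, 0.2]
width: 0.0855
```

```bash
python3 - <<'E'
from h import *
s=get_state();print(s['tcp_pos'],s['width'],s['force'],s['clock'])
for n in('side','top','wrist'):
    im=vision.snapshot(n);cv2.imwrite(f'pics/{n}3.png',im)
im=cv2.imread('pics/top3.png');a=cv2.resize(im[150:260,240:400],None,fx=4,fy=4,interpolation=cv2.INTER_CUBIC)
im=cv2.imread('pics/side3.png');b=cv2.resize(im[160:260,210:340],None,fx=6,fy=6,interpolation=cv2.INTER_CUBIC)
cv2.imwrite('pics/top3z.png',a);cv2.imwrite('pics/side3z.png',b)
t=vision.camera_info('top');sd=vision.camera_info('side')
for n,ci in(('side',sd),('top',t)):
    im=cv2.imread(f'pics/{n}3.png');m=cv2.inRange(cv2.cvtColor(im,cv2.COLOR_BGR2HSV),(8,90,80),(30,255,255));k,l,st,ce=cv2.connectedComponentsWithStats(m)
    for i in range(1,k):
        if 270<ce[i][0]<320 and 203<ce[i][1]<230: print(n,st[i],ce[i],onz(ci,ce[i],.01))
print(vision.spot_point('top','bar_carrier'))
E
```

```text
[ 0.36720583 -0.04372095  0.18784792] 0.0854538187990965 [ 1.30708898 -0.30481081  0.17491381] 9.95
side [278 221  14   8  93] [284.58064516 224.34408602] [ 0.59417739 -0.03411221  0.01      ]
top [295 203  12  13  97] [299.93814433 210.19587629] [ 0.59042142 -0.0350174   0.01      ]
[]
```

View pics/top3z.png

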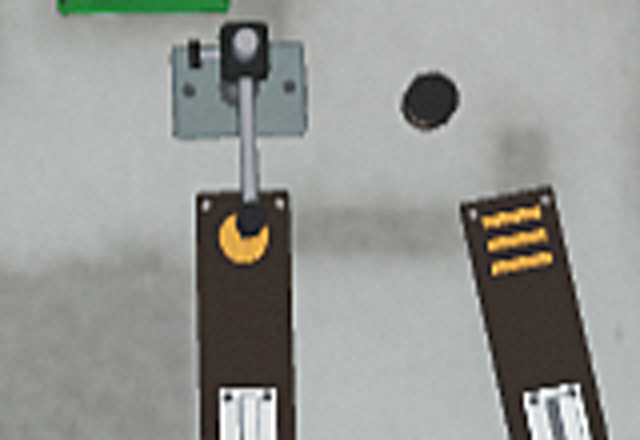

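View pics/side3z.png

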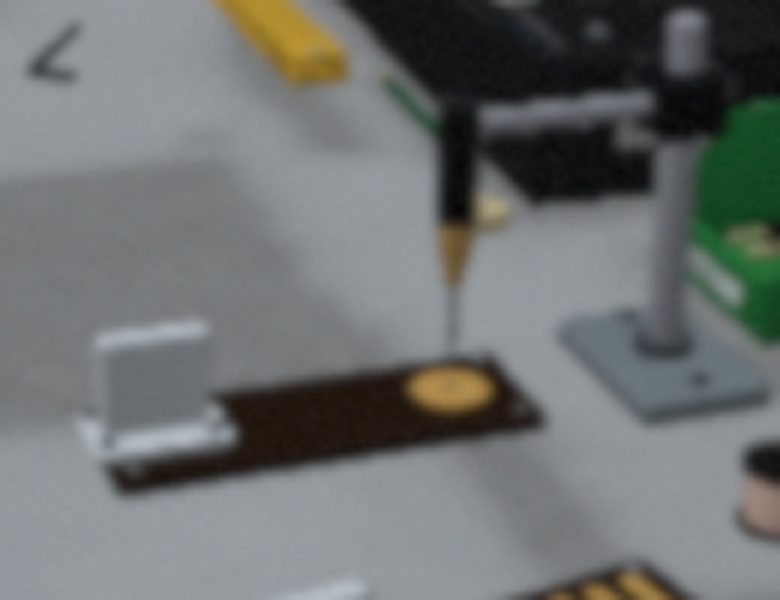

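View pics/wrist3.png

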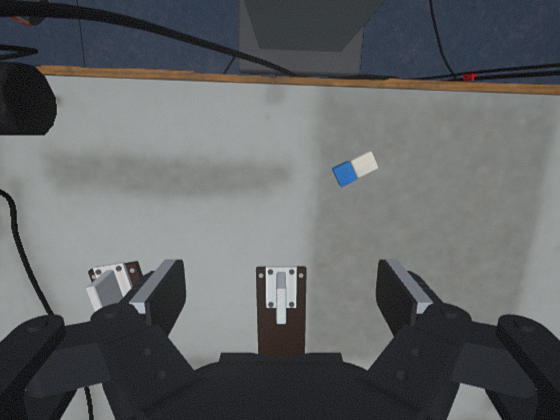

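The contact lies directly under the tip in the side view, (451,388) with the tip at (453,350). The holder covers its upper edge in the top view, as expected from the parallax. The bar carrier's front corner is still at (355.5,201) in the top picture. Handing in.

```bash
python3 -c "
from plant import hand_in
print(hand_in())"
```

```text
the job is handed in; nothing more can be done
None
```

I gripped the disc carrier by its fin and slid it flat across the table: back a little, sideways, then forward under the needle. After a last 1.8 mm correction sideways I let go, backed the gripper up and away, and handed the job in at about 10 s on the robot's clock. No verdict was reported.

**Centring:** In the last pictures the contact's middle measures about (0.593, -0.035) m. The different views put the needle point between (0.591, -0.037) and (0.596, -0.031). I estimate the offset at 2–3 mm, against a limit of 12 mm.

**Carrier and contact forces:** The carrier looks flat and released. The gripper height stayed constant during the slide. The wrist force readings I saw stayed below 6 N, and nothing indicated the stand was touched.

**Bar carrier:** Its front corner is at the same pixel as at the start, so it did not move measurably.

**Checks that failed or disagreed:**
- The side and top cameras disagreed by 2–7 mm on absolute positions, so I relied on the offset between contact and needle within each view.
- In the last check the bar carrier detector found nothing, so I compared its position by eye.
- The detector also found nothing for the disc carrier in the wrist picture at the grasp.

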